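# Load the former disc into the tart press

## Task

Get the tart press ready: with the fingers, slide the aluminium former disc up its chute and over the raised lip so that it drops into the die pocket, never lifting it off the bed. Then press it down in the middle until it bottoms on the pocket's firm stop, and bed it there for about a second with a steady push of about 20 N. The parts mark easily, so never push on the disc or the press with more than 30 N, and leave the bowl, the cake ring and the jar where they stand.

Things in the scene. Friction and masses are not known exactly. Their poses are not given: they have to be found in the camera images.
- disc_c (a point): Centre (half-way up) of the loose plain aluminium former disc: 100 mm diameter, 12 mm thick, edges bevelled 1 mm, polished, 0.17 to 0.34 kg, too wide for a gripper to span. z axis: the disc's own axis (up). It starts flat on the chute deck of the press, its centre 125 to 150 mm before the pocket centre, up to 10 mm to either side.
- pocket (a point): Point on the fixed grey-enamelled press bed: centre of the die pocket, level with the lip's top, 33 mm above the table. x axis: direction of pushing, from chute over lip to the pocket's far wall; y: left of that; z: up. U-shaped pocket, 102.5 mm wide, far end a half circle of 51.25 mm radius about this point, walls flush with the lip. press tells of its floor.
- lip (a point): Middle of the lip's top, on its pocket-side edge, 51.25 mm before the pocket centre. The steel lip runs straight across the chute: an 11 mm long ramp rises 3 mm from the deck to a 3 mm wide flat top, then drops sheer into the pocket. The disc's rear edge clears the lip only when the disc is within about 2.5 mm of the far wall, and may stay hung up on it while pushed.
- chute (a point): Middle of the chute deck's open front end, 210 mm before the pocket centre; deck 30 mm above the table, 3 mm below the lip. Rails 8 mm high flare from 103 mm apart near the lip to 170 mm at the front. Bed: 290 mm long, 200 mm wide; two posts 18 mm thick, 45 mm higher than the lip, stand 63 mm beyond the pocket centre, 85 mm to each side.
- press: Press bed; origin on the table 75 mm before the pocket centre, axes as pocket. A round pad, 50 mm across, mid-pocket, starts 7 to 9 mm below the lip's top; it sinks against 8 N of friction (no spring, stays where left). Pressing a dropped-in disc sinks it until it bottoms on the firm, unsprung depth stop, which is set anywhere from 12 to 21 mm below the lip (seated disc's top 0 to 9 mm below the lip).
- bowl: Loose steel bowl, 120 mm across the rim, 65 mm high, standing on the table beside the press (bystander). Origin: centre of its underside.
- cake_ring: Loose steel cake ring, 80 mm across, 45 mm high, on the table beside the press (bystander). Origin: centre of its underside.
- jar: Loose closed glass jar, 60 mm across, 90 mm high, on the table beside the press (bystander). Origin: centre of its underside.
Not all that is in view belongs to the job. Of the things that look like the part that bears disc_c, the smallest one is meant.

How it is judged:
By the outcome, as a careful person would: the job done as asked, in the order asked, and still so for the second after the job is handed in, with the robot touching nothing.
It also fails if it takes over 56 s, if anything falls off the work surface, if the arm or the gripper's body presses on something with over 40 N, if the wrist force passes 120 N, or if a joint passes its speed limit or range.

## Robot

A 6-joint arm with a two-finger parallel gripper is mounted at the origin on the work surface. World frame = base frame: x ahead of the robot, y to its left, z up, the work surface at z = 0. Lengths are in mm, angles in rad, forces in N, time in s.
With the tool pointing down it reaches from about 200 to 875 mm from the base axis. Payload 3.4 kg.
Tool frame: the origin (TCP) lies midway between the tips of the shut fingers; the grasp point (between the pads) lies 19 mm behind it; z points along the fingers, x is the direction in which the jaws open and shut, and the axes are right-handed (so a half turn about z gives the same grasp; the last joint's range is limited). The gripper opens to 94 mm and grips with 3 to 60 N. Pads are 16 mm wide; open, the fingers measure 119 mm over their backs; the gripper's body (75 mm by 177 mm) begins 78 mm behind the grasp point.
Start: joints at [1.124, 0.276, 1.505, -0, 1.361, -0.121], TCP at [184.057, 544.783, 205.493] pointing down, gripper open.
Joint ranges: [-2.89, 2.89], [-0.75, 2.08], [0.22, 2.7], [-1.18, 4.32], [0.11, 2.71], [-2.7, 2.7]. Speed limits (rad/s): [2.57, 2.57, 3.14, 3.14, 3.14, 3.14].

## Interface

Orientations are given as a unit quaternion [w, x, y, z].
In Python, from plant import read_state, cams, order gives the robot as it stands.
- The arm moves only by the shell command python3 -m creep 'ROWS' [FORCE]. ROWS is a JSON object of lists of equal length, an entry for each row: "grip": the opening, from 0 (shut) to 1 (fully open); "offset": the shift along the tool's x, y, z in units of 30 mm (1.0 is 30 mm), a list of three; "twist": the turn, a rotation vector about the tool's x, y, z in rad, a list of three. A call has 1 to 10 rows; each row is the pose to reach, as a shift and turn from the pose commanded when the call began, along the tool's axes at that moment; what a row does not reach only later rows make up. A row lasts 1/12 s, in which the tool goes at most 41.7 mm and 7.16 degrees, less where a joint would pass 70% of its speed; a pose out of reach is approached as far as the arm can. A call with a gripper value outside its range is refused whole. The fingers move at their own pace and stop on an object; FORCE is the grip in N (left out, the last holds). Time passes only in rows, so rows that repeat a pose let the fingers close. It gives the time, the measured TCP pose, the force and the opening at its end, in the units of the state.
- read_state(): the state, without advancing time (a new reading comes with each control period).
- cams.snapshot(name): name is "side" or "top"; returns a dict with "color" (480x640x3 uint8, red, green, blue), "intrinsics" (3x3 intrinsics, pixels), "distortion" ([k1, k2, p1, p2, k3] as OpenCV has them; the pictures are not rectified), "eye" and "attitude" of the camera in the world. Camera axes: x right, y up, looking along -z (the intrinsics and any distortion apply to the point x, -y, -z); pixel columns grow to the right and rows downward; lengths in mm; the calibration is good to about 2 mm. A picture is of the moment at which its call begins. There is no depth.
- order.job_done(): hands the job in, once; it reports no verdict.
The state is a dict: "t": time; "qpos": joint angles; "joint_vel": joint speeds; "tau": joint torques, N m; "position": TCP position; "tcp_rot": TCP orientation; "force": force on the tool from outside, world axes, zero at the start; "moment": the same for the moment, N m; "finger_gap": finger opening in mm.
Only numpy, scipy, OpenCV 4.12 (cv2) and the standard library are available. Lean on these libraries where they do the work, as an engineer would, in place of code of your own. Each camera call takes 0.05 s, during which the arm holds its last target.

## Working session

There is one attempt and no reset: what is moved stays moved. The work goes in short steps, Python scripts to look and compute and a shell command to move; the robot and the scene stay as the last step left them, time stands still between calls to the robot, and variables do not carry over. Pictures are saved under pics/ and viewed, and the job is handed in when it is done.

```bash
ls; mkdir -p pics; python3 - <<'E'
from plant import read_state,cams
import cv2
for n in("side","top"):
    s=cams.snapshot(n); cv2.imwrite(f"pics/{n}0.png",s["color"][:,:,::-1])
    print(n,s["intrinsics"],s["distortion"],s["eye"],s["attitude"])
print(read_state())
E
```

```text
pics
side [[494.50720407   0.         321.87342321]
 [  0.         494.50720407 241.09112106]
 [  0.           0.           1.        ]] [-0.10268378  0.          0.          0.          0.        ] [417.52004744 763.58801317 698.67913508] [-0.05302351 -0.03545086  0.42471095  0.90307937]
top [[444.15681018   0.         316.75437195]
 [  0.         444.15681018 238.3715651 ]
 [  0.           0.           1.        ]] [-0.02589456  0.          0.          0.          0.        ] [435.54055406  44.96639289 927.84513573] [-0.69804674 -0.03163305  0.02864905  0.71477921]
{'t': 0.1, 'qpos': array([ 1.12396193e+00,  2.76513669e-01,  1.50595581e+00,  1.28001436e-05,
        1.36069362e+00, -1.20950798e-01]), 'joint_vel': array([-9.24904137e-05, -2.74714188e-03, -3.31968309e-03,  2.05358825e-03,
        1.60117500e-03,  2.27029753e-03]), 'tau': array([ 1.42309906e-03, -4.05457735e+01, -2.37781531e+01,  7.04831514e-02,
        2.98552215e-02, -4.76458399e-05]), 'position': array([183.84711912, 544.30637399, 204.72176331]), 'tcp_rot': array([ 3.72005298e-04,  8.12449299e-01,  5.83031319e-01, -6.91538948e-04]), 'force': array([-0.2635153 , -0.7286308 , -0.84578543]), 'moment': array([ 0.03178805, -0.02268979,  0.04251621]), 'finger_gap': 93.9557191996906}
```

View pics/side0.png

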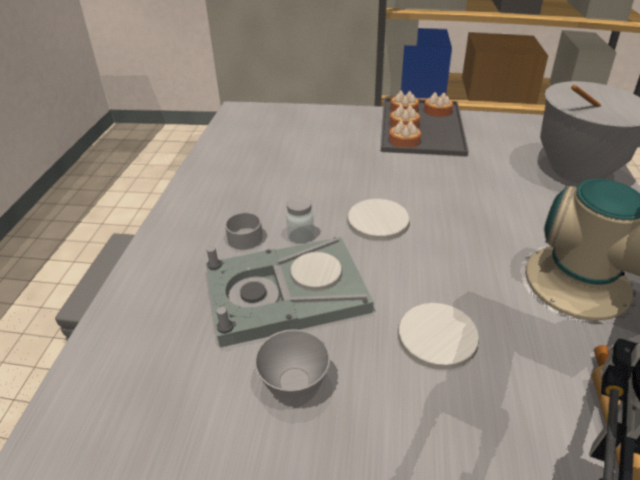

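View pics/top0.png

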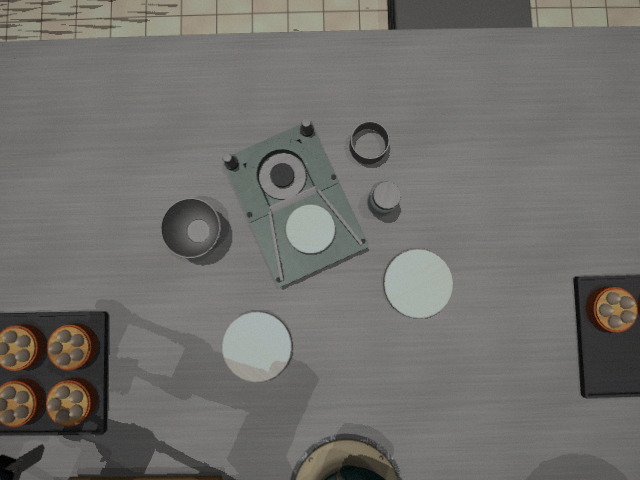

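Side and top views show three white discs. In the top view they are at (311,229), about 50 px across, on the chute, and at (257,346) and (418,283), each about 70 px, on the table. The smallest one, on the chute deck, fits the description. I'll confirm it in an enlarged crop and measure it.

```bash
cat > h.py <<'E'
import numpy as np,cv2
from plant import read_state,cams
from scipy.spatial.transform import Rotation as R
def rot(q): return R.from_quat([q[1],q[2],q[3],q[0]])
def ray(s,px):
    u=cv2.undistortPoints(np.array(px,float).reshape(-1,1,2),s["intrinsics"],np.array(s["distortion"])).reshape(-1,2)
    d=np.c_[u[:,0],-u[:,1],-np.ones(len(u))]
    return rot(s["attitude"]).apply(d)
def plane(s,px,z):
    d=ray(s,px); e=np.array(s["eye"]); return e+d*((z-e[2])/d[:,2])[:,None]
def proj(s,P):
    c=rot(s["attitude"]).inv().apply(np.atleast_2d(P)-np.array(s["eye"]))*[1,-1,-1]
    return cv2.projectPoints(c,np.zeros(3),np.zeros(3),s["intrinsics"],np.array(s["distortion"]))[0].reshape(-1,2)
def disc(s,z,lo=190,near=None):
    g=s["color"].min(axis=2); m=(g>lo).astype(np.uint8)
    cs,_=cv2.findContours(m,cv2.RETR_EXTERNAL,cv2.CHAIN_APPROX_NONE)
    out=[]
    for c in cs:
        if cv2.contourArea(c)<400: continue
        P=plane(s,c.reshape(-1,2),z)[:,:2].astype(np.float32)
        (cx,cy),(a,b),_=cv2.fitEllipse(P*1.0)
        out.append((c.reshape(-1,2).mean(0).round(),round(cx,1),round(cy,1),round(a,1),round(b,1)))
    return out
E
python3 - <<'E'
from h import *
for n in("side","top"):
    s=cams.snapshot(n)
    for lo in(150,170,190): print(n,lo,[x for x in disc(s,42,lo)])
    c=s["color"][:,:,::-1]
    if n=="top": c=c[110:300,200:410]; 
    else: c=c[180:350,190:400]
    cv2.imwrite(f"pics/{n}1.png",cv2.resize(c,None,fx=3.5,fy=3.5,interpolation=cv2.INTER_CUBIC))
E
```

```text
side 150 [(array([453., 450.]), 299.5, 413.2, 73.4, 114.5), (array([537., 417.]), 142.4, 318.6, 112.8, 211.3), (array([316., 269.]), 531.6, 60.0, 95.9, 97.6), (array([282., 320.]), 576.9, -97.0, 971.3, 1256.3), (array([615., 101.]), -358.8, -846.4, 156.9, 265.7)]
side 170 [(array([ 12., 379.]), 994.8, 381.7, 49.9, 72.3), (array([446., 333.]), 307.2, 195.6, 119.6, 131.6), (array([ 52., 271.]), 1063.3, 127.3, 61.1, 62.6), (array([316., 269.]), 531.5, 60.1, 92.1, 94.0), (array([378., 216.]), 416.8, -125.1, 130.8, 132.1)]
side 190 [(array([444., 345.]), 290.7, 226.9, 35.7, 94.9), (array([425., 323.]), 324.9, 173.9, 54.1, 102.9)]
top 150 [(array([257., 342.]), 311.9, 171.0, 107.2, 134.2), (array([418., 283.]), 417.7, -151.6, 131.9, 132.4), (array([310., 228.]), 532.0, 61.0, 94.7, 95.2)]
top 170 []
top 190 []
```

View pics/top1.png

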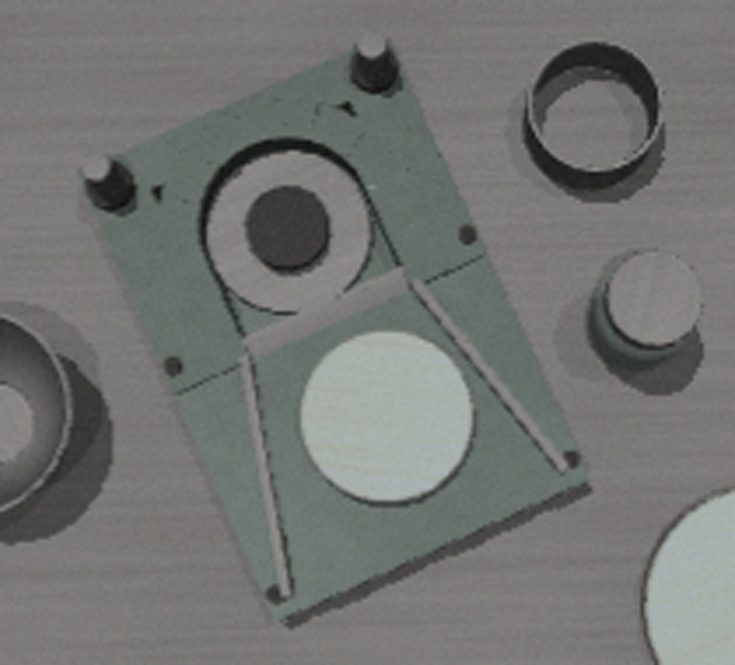

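View pics/side1.png

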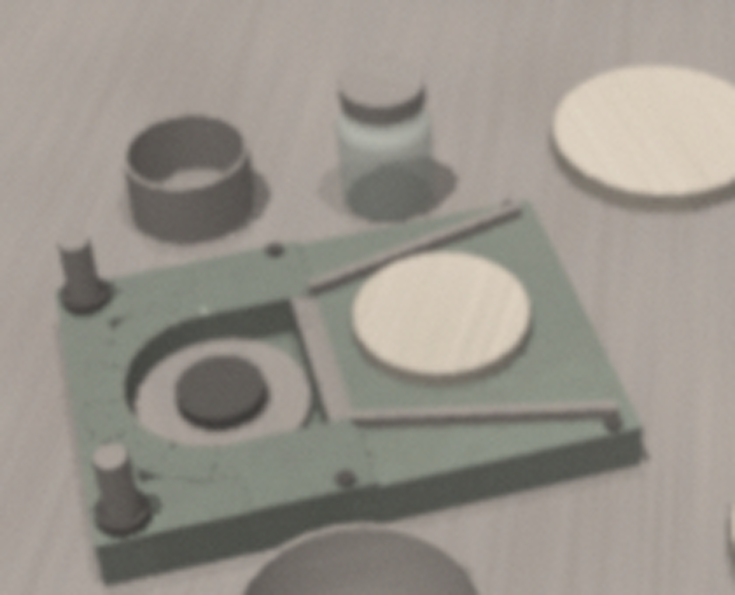

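```bash
python3 - <<'E'
from h import *
s=cams.snapshot("top"); im=s["color"]
hsv=cv2.cvtColor(cv2.GaussianBlur(im,(3,3),0),cv2.COLOR_RGB2HSV)
print(hsv[200,245],hsv[250,290],hsv[130,290],hsv[180,255],im[250,290])
m=((hsv[...,1]>22)&(hsv[...,0]>45)&(hsv[...,0]<95)&(hsv[...,2]>75)).astype(np.uint8)
m[:, :215]=0;m[:,372:]=0;m[:115]=0;m[292:]=0
cv2.imwrite("pics/m2.png",cv2.resize(m[110:300,200:410]*255,None,fx=3.5,fy=3.5,interpolation=0))
pts=np.argwhere(m)[:,::-1]
P=plane(s,pts,33)[:,:2].astype(np.float32)
r=cv2.minAreaRect(P);print(r);print(cv2.boxPoints(r))
E
```

```text
[ 73  27 113] [ 71  23 120] [ 70  21 107] [ 69  23 113] [108 120 111]
((586.9421997070312, 91.99922180175781), (286.7789306640625, 195.46530151367188), 23.175395965576172)
[[416.66122  125.41476 ]
 [493.58603  -54.27736 ]
 [757.22314   58.583687]
 [680.29834  238.2758  ]]
```

View pics/m2.png

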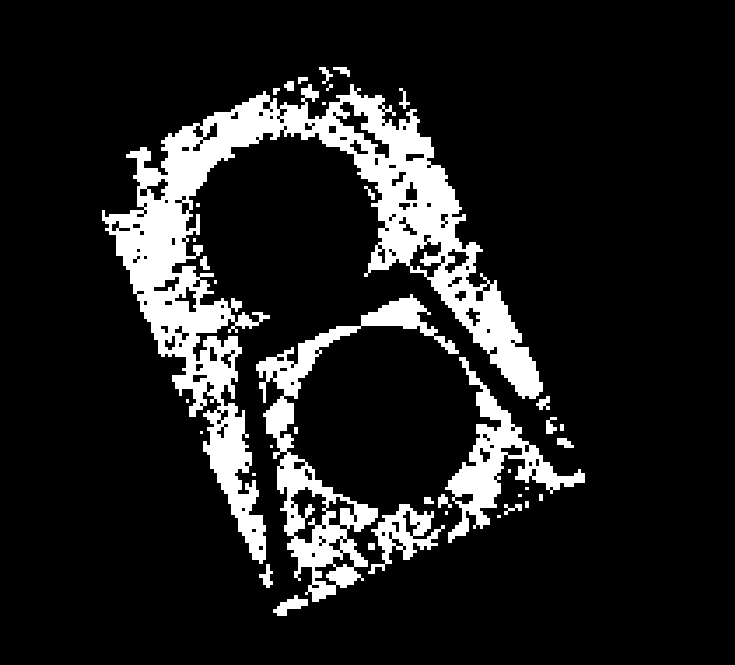

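```bash
python3 - <<'E'
from h import *
for n,(x0,y0,x1,y1) in {"top":(220,110,350,215),"side":(195,230,305,345)}.items():
    ims=np.mean([cams.snapshot(n)["color"].astype(float) for _ in range(3)],axis=0).astype(np.uint8)
    c=ims[y0:y1,x0:x1,::-1]; c=cv2.resize(c,None,fx=6,fy=5 if n=="side" else 5.5,interpolation=cv2.INTER_CUBIC) if 0 else cv2.resize(c,None,fx=5,fy=5,interpolation=cv2.INTER_CUBIC)
    c=cv2.convertScaleAbs(c,alpha=1.5)
    cv2.imwrite(f"pics/{n}3.png",c)
E
```

```text
(no output)
```

View pics/top3.png

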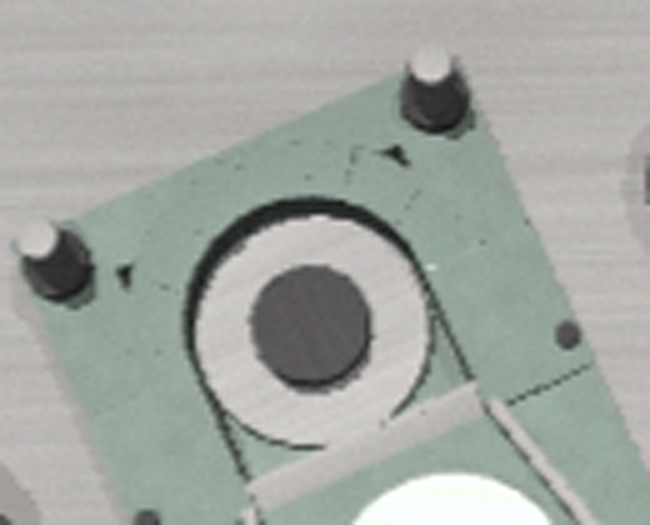

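View pics/side3.png

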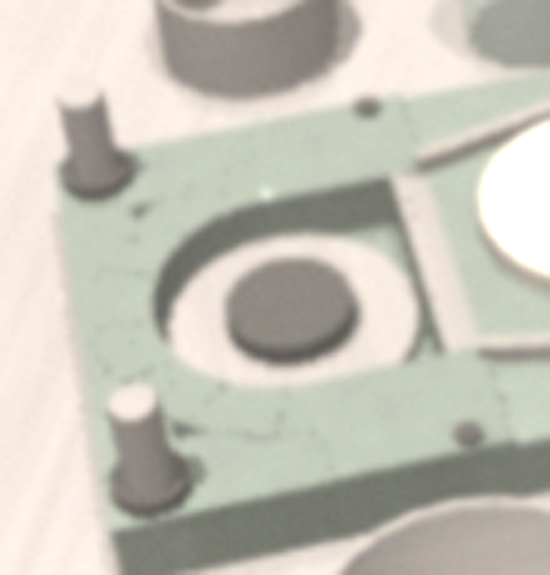

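```bash
python3 - <<'E'
from h import *
from scipy.optimize import least_squares
def cv(p,x0,y0): return (np.array(p,float)+.5)/5-.5+[x0,y0]
def unit(a,b): d=b-a; return d/np.linalg.norm(d)
for n,o,arc,lip,walls in [
 ("top",(220,110),[(186,310),(200,265),(222,232),(260,206),(310,197),(360,206),(400,232),(422,262)],[(252,483),(478,382)],[(195,365),(250,485),(440,300),(473,378)]),
 ("side",(195,230),[(155,305),(165,270),(190,235),(230,210),(172,345),(200,370),(250,385)],[(393,180),(445,352)],[(300,197),(390,180),(330,377),(440,353)])]:
    s=cams.snapshot(n)
    A=plane(s,cv(arc,*o),33)[:,:2]; L=plane(s,cv(lip,*o),33)[:,:2]; W=plane(s,cv(walls,*o),33)[:,:2]
    f=least_squares(lambda c:np.hypot(*(A-c).T)-51.25,A.mean(0)); print(n,"circle",f.x,f.fun.round(1))
    d=unit(L[0],L[1]); yaw=np.arctan2(d[1],d[0])
    print(" lip",L.round(1),"mid",L.mean(0),"len",np.linalg.norm(L[1]-L[0]),"perp yaw",np.degrees(np.arctan2(d[0],-d[1]) ))
    for a,b in((0,1),(2,3)): d=W[a]-W[b]; print(" wall yaw",np.degrees(np.arctan2(d[1],d[0])))
    y=np.radians(23.2); x=np.array([np.cos(y),np.sin(y)]); print(" pocket from lip",L.mean(0)+51.25*x)
    print(" wall v", ((W-f.x)@[-x[1],x[0]]).round(1))
E
```

```text
top circle [647.75502365 116.53788071] [ 0.  -0.4  0.3  0.4 -0.4 -0.1  0.1  0.1]
 lip [[580.1 141.5]
 [619.5  48.5]] mid [599.81300914  95.00165813] len 101.01375626722626 perp yaw 22.978416188691302
 wall yaw 23.52738298232072
 wall yaw 21.302571809658634
 pocket from lip [646.91869528 115.191181  ]
 wall v [ 51.   50.7 -51.4 -50.2]
side circle [646.31393573 115.97043358] [ 0.1 -0.8  0.3  0.7 -0.4  0.5  0.4]
 lip [[618.8  52. ]
 [580.6 143.1]] mid [599.71173994  97.55677369] len 98.73540729934876 perp yaw -157.21120798860002
 wall yaw 22.104429359338052
 wall yaw 23.40025192005961
 pocket from lip [646.81742607 117.74629656]
 wall v [-49.  -48.3  50.9  50.8]
```

Both views agree: the pocket centre is at about (647,116), yaw about 23°, and the disc is at about (532,60.5), 128 mm before the pocket and 6 mm to the right. The enlarged crop confirms the smallest disc, on the deck between the rails. I'll shut the fingers and go behind it, high up.

```bash
python3 -m creep '{"grip":[0,0,0,0,0,0,0,0,0,0],"offset":[[-13.3,14.2,1],[-13.3,14.2,1],[-13.3,14.2,1],[-13.3,14.2,1],[-13.3,14.2,1],[-13.3,14.2,1],[-13.3,14.2,1],[-13.3,14.2,1],[-13.3,14.2,1],[-13.3,14.2,1]],"twist":[[0,0,-0.726],[0,0,-0.726],[0,0,-0.726],[0,0,-0.726],[0,0,-0.726],[0,0,-0.726],[0,0,-0.726],[0,0,-0.726],[0,0,-0.726],[0,0,-0.726]]}' 20
```

```text
t: 1.48
position: [371.7, 195.0, 185.5]
tcp_rot: [0.0, 0.552, 0.834, 0.001]
force: [0.4, -0.2, 0.0]
finger_gap: 30.9
```

```bash
cat >> h.py <<'E'
PK=np.array([647,116.3]);YAW=np.radians(23.0);EX=np.array([np.cos(YAW),np.sin(YAW)]);EY=np.array([-EX[1],EX[0]])
def pf(p): d=np.asarray(p)[:2]-PK; return np.array([d@EX,d@EY,*np.asarray(p)[2:]])
def st():
    s=read_state(); f=s["force"]
    print("t %.2f"%s["t"],"pocket xyz",pf(s["position"]).round(1),"F fwd/left/up",np.round([f[:2]@EX,f[:2]@EY,f[2]],1),"M",s["moment"].round(2),"gap %.1f"%s["finger_gap"])
E
python3 -c "
from h import *
st(); print(rot(read_state()['tcp_rot']).as_matrix().round(3)); print('disc',pf([531.8,60.5]))"
```

```text
t 1.48 pocket xyz [-222.6  180.   185.5] F fwd/left/up [ 0.3 -0.4  0. ] M [ 0.05 -0.03  0.03] gap 30.9
[[-0.39   0.921  0.001]
 [ 0.921  0.39   0.   ]
 [ 0.     0.001 -1.   ]]
disc [-127.84495609   -6.35194482]
```

```bash
python3 -m creep '{"grip":[0,0,0,0,0,0,0,0],"offset":[[-6.1,0.4,2],[-6.1,0.4,2],[-6.1,0.4,2],[-6.1,0.4,2],[-6.1,0.4,2],[-6.1,0.4,2],[-6.1,0.4,2],[-6.1,0.4,2]],"twist":[[0,0,0],[0,0,0],[0,0,0],[0,0,0],[0,0,0],[0,0,0],[0,0,0],[0,0,0]]}' && python3 -c "
from h import *
st()
for n in ('top','side'):
    s=cams.snapshot(n); cv2.imwrite(f'pics/{n}4.png',s['color'][...,::-1])"
```

```text
t: 2.15
position: [453.1, 33.4, 125.4]
tcp_rot: [-0.0, 0.553, 0.833, 0.0]
force: [0.7, 1.4, 0.1]
finger_gap: 0.5
t 2.15 pocket xyz [-210.8   -0.6  125.4] F fwd/left/up [1.2 1.  0.1] M [ 0.02 -0.04 -0.02] gap 0.5
```

View pics/side4.png

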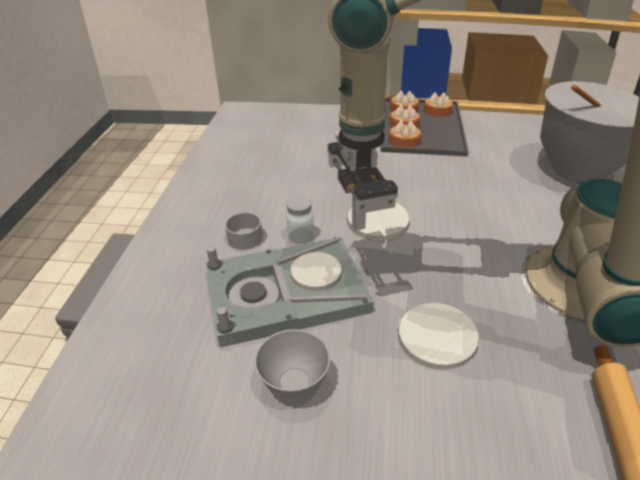

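The press and disc are untouched, and the shut fingers hang over the chute's front end at about (375,210). Now I'll lower them behind the disc.

```bash
python3 -m creep '{"grip":[0,0,0,0,0,0],"offset":[[-0.2,0.1,0.9],[-0.2,0.1,1.8],[-0.2,0.1,2.4],[-0.2,0.1,2.8],[-0.2,0.1,2.8],[-0.2,0.1,2.8]],"twist":[[0,0,0],[0,0,0],[0,0,0],[0,0,0],[0,0,0],[0,0,0]]}' && python3 -c "
from h import *
st()
for n in ('top','side'):
    s=cams.snapshot(n); cv2.imwrite(f'pics/{n}5.png',cv2.resize(s['color'][180:320,230:430,::-1],None,fx=3.5,fy=3.5))"
```

```text
t: 2.75
position: [458.3, 29.6, 41.4]
tcp_rot: [-0.0, 0.552, 0.834, -0.0]
force: [0.3, -0.6, 0.0]
finger_gap: 0.6
t 2.75 pocket xyz [-207.6   -6.1   41.4] F fwd/left/up [ 0.  -0.7  0. ] M [0.05 0.03 0.  ] gap 0.6
```

View pics/side5.png

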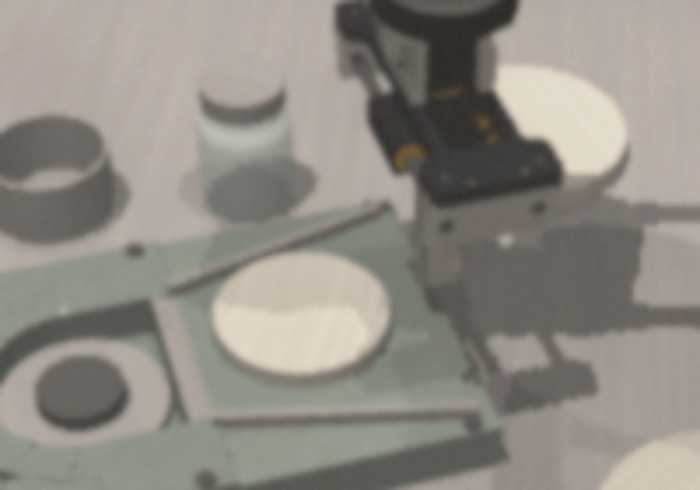

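The fingers stand behind the disc with a visible gap. Now I'll drop 5 mm and start the slow push.

```bash
python3 -m creep '{"grip":[0,0,0,0,0,0,0,0],"offset":[[0,0,0.17],[0,0.2,0.17],[0,0.4,0.17],[0,0.55,0.17],[0,0.65,0.17],[0,0.75,0.17],[0,0.85,0.17],[0,0.95,0.17]],"twist":[[0,0,0],[0,0,0],[0,0,0],[0,0,0],[0,0,0],[0,0,0],[0,0,0],[0,0,0]]}' && python3 -c "
from h import *
st()
for n in ('top','side'):
    s=cams.snapshot(n); print(n,[d for d in disc(s,42,150) if 220<d[0][1]<300 and 250<d[0][0]<345]); cv2.imwrite(f'pics/{n}6.png',cv2.resize(s['color'][180:320,230:430,::-1],None,fx=3.5,fy=3.5))"
```

```text
t: 3.52
position: [484.9, 39.7, 36.0]
tcp_rot: [-0.0, 0.552, 0.834, -0.0]
force: [0.1, 0.1, 0.5]
finger_gap: 0.2
t 3.52 pocket xyz [-179.2   -7.2   36. ] F fwd/left/up [0.1 0.  0.5] M [0.02 0.15 0.  ] gap 0.2
top []
side [(array([253., 293.]), 638.1, 137.2, 74.8, 91.1), (array([311., 270.]), 540.3, 64.4, 94.7, 96.4), (array([298., 293.]), 1053.4, -523.7, 987.1, 2730.4)]
```

View pics/side6.png

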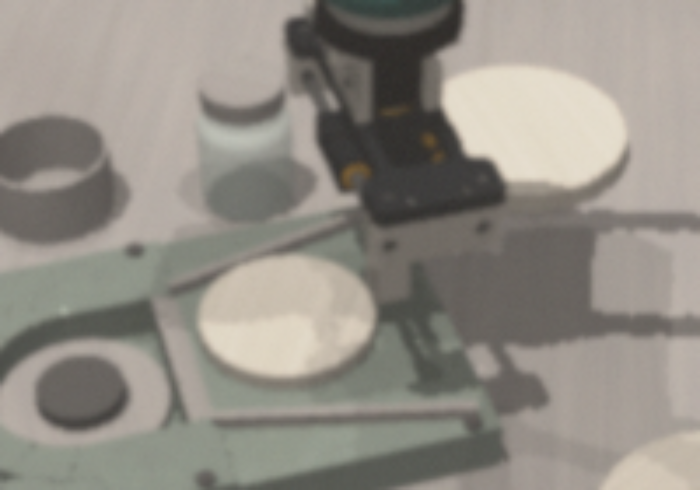

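The disc is in contact and moved about 9 mm, staying straight. I'll push on, easing toward the centreline.

```bash
python3 -m creep '{"grip":[0,0,0,0,0,0,0,0],"offset":[[0.02,0.1,0],[0.05,0.2,0],[0.07,0.3,0],[0.1,0.4,0],[0.12,0.5,0],[0.14,0.6,0],[0.16,0.7,0],[0.18,0.8,0]],"twist":[[0,0,0],[0,0,0],[0,0,0],[0,0,0],[0,0,0],[0,0,0],[0,0,0],[0,0,0]]}' && python3 -c "
from h import *
st()
for n in ('side',):
    s=cams.snapshot(n); print(n,[(d,pf(d[1:3])) for d in disc(s,43,150) if 220<d[0][1]<300 and 250<d[0][0]<345]); cv2.imwrite(f'pics/{n}7.png',cv2.resize(s['color'][180:320,230:430,::-1],None,fx=3.5,fy=3.5))"
```

```text
t: 4.28
position: [505.3, 54.2, 36.1]
tcp_rot: [0.0, 0.552, 0.834, 0.0]
force: [-0.8, -0.7, -0.3]
finger_gap: 0.3
t 4.28 pocket xyz [-154.7   -1.8   36.1] F fwd/left/up [-1.  -0.3 -0.3] M [-0.01  0.1   0.02] gap 0.3
side [((array([253., 293.]), 639.2, 139.6, 72.7, 88.7), array([ 1.92409744, 24.49546589])), ((array([299., 272.]), 561.4, 74.9, 93.7, 97.7), array([-94.97148417,  -4.66231633])), ((array([294., 293.]), 1066.3, -542.8, 1024.0, 2715.4), array([ 128.43679827, -770.53831109]))]
```

View pics/side7.png

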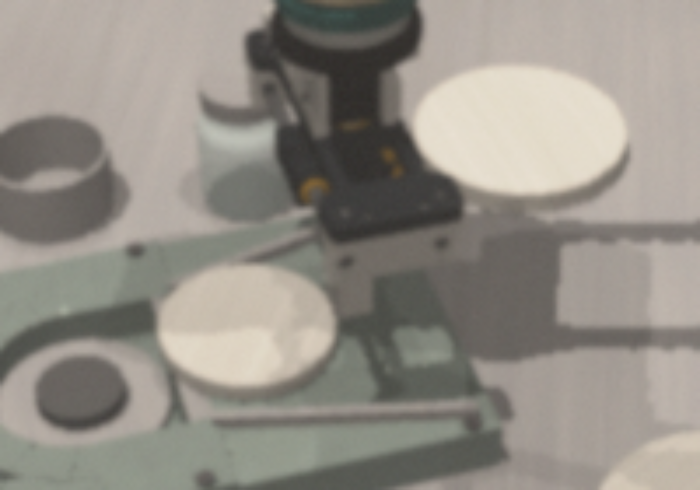

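```bash
python3 -m creep '{"grip":[0,0,0,0,0,0,0,0],"offset":[[0.02,0.1,0],[0.04,0.2,0],[0.06,0.3,0],[0.08,0.4,0],[0.08,0.5,0],[0.08,0.6,0],[0.08,0.7,0],[0.08,0.8,0]],"twist":[[0,0,0],[0,0,0],[0,0,0],[0,0,0],[0,0,0],[0,0,0],[0,0,0],[0,0,0]]}' && python3 -c "
from h import *
st()
for n in ('side',):
    s=cams.snapshot(n); print(n,[(d,pf(d[1:3])) for d in disc(s,45,150) if 220<d[0][1]<300 and 250<d[0][0]<345]); cv2.imwrite(f'pics/{n}8.png',cv2.resize(s['color'][180:320,230:430,::-1],None,fx=3.5,fy=3.5))"
```

```text
t: 5.0
position: [526.2, 65.7, 36.1]
tcp_rot: [-0.0, 0.552, 0.834, -0.0]
force: [-1.4, -0.4, 0.5]
finger_gap: 0.2
t 5.00 pocket xyz [-131.     0.6   36.1] F fwd/left/up [-1.5  0.2  0.5] M [ 0.    0.2  -0.03] gap 0.2
side [((array([288., 276.]), 581.7, 87.9, 93.5, 97.5), array([-71.20573098,  -0.62759515])), ((array([257., 284.]), 1123.4, -600.1, 1076.2, 2793.6), array([ 158.60873174, -845.59398663]))]
```

View pics/side8.png

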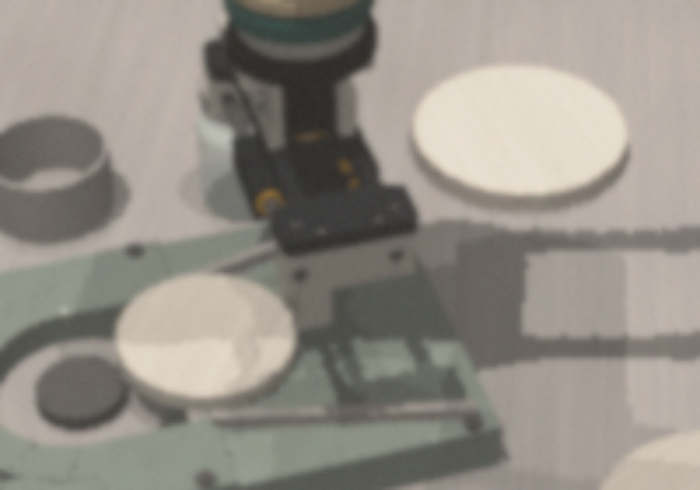

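The disc is over the lip, centred to within 1 mm, and the push force is about 1.5 N. Continuing.

```bash
python3 -m creep '{"grip":[0,0,0,0,0,0,0,0,0],"offset":[[0,0.1,0],[0,0.2,0],[0,0.3,0],[0,0.4,0],[0,0.5,0],[0,0.6,0],[0,0.7,0],[0,0.8,0],[0,0.9,0]],"twist":[[0,0,0],[0,0,0],[0,0,0],[0,0,0],[0,0,0],[0,0,0],[0,0,0],[0,0,0],[0,0,0]]}' && python3 -c "
from h import *
st()
for n in ('side',):
    s=cams.snapshot(n); print(n,[(d,pf(d[1:3])) for d in disc(s,42,150) if 220<d[0][1]<300 and 250<d[0][0]<345]); cv2.imwrite(f'pics/{n}9.png',cv2.resize(s['color'][200:340,200:400,::-1],None,fx=3.5,fy=3.5))"
```

```text
t: 5.8
position: [551.2, 76.1, 36.1]
tcp_rot: [-0.0, 0.552, 0.834, -0.0]
force: [-1.3, -1.2, -0.4]
finger_gap: 0.1
t 5.80 pocket xyz [-103.9    0.5   36.1] F fwd/left/up [-1.6 -0.6 -0.4] M [-0.01  0.15 -0.  ] gap 0.1
side [((array([274., 278.]), 607.6, 94.8, 92.8, 99.2), array([-44.66861049,  -4.39604789])), ((array([256., 289.]), 1102.6, -619.1, 1149.6, 2794.5), array([ 132.03833934, -854.95637137]))]
```

View pics/side9.png

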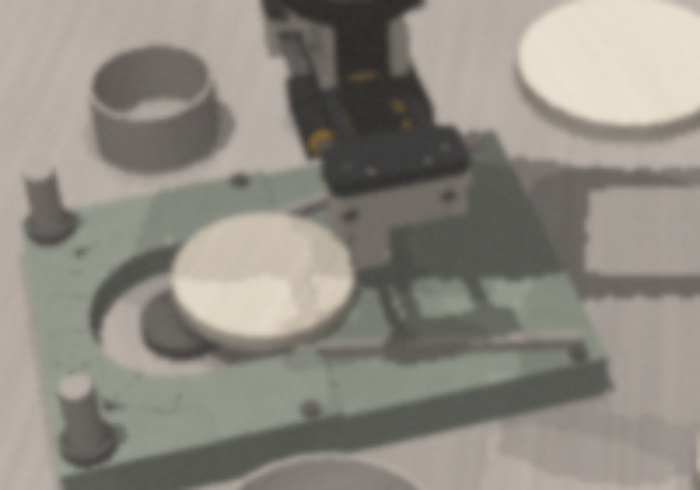

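```bash
python3 -m creep '{"grip":[0,0,0,0,0,0,0,0,0],"offset":[[0,0.1,0],[0,0.2,0],[0,0.3,0],[0,0.4,0],[0,0.5,0],[0,0.6,0],[0,0.7,0],[0,0.8,0],[0,0.9,0]],"twist":[[0,0,0],[0,0,0],[0,0,0],[0,0,0],[0,0,0],[0,0,0],[0,0,0],[0,0,0],[0,0,0]]}' && python3 -c "
from h import *
st()
for n in ('side',):
    s=cams.snapshot(n); print(n,[(d,pf(d[1:3])) for d in disc(s,42,150) if 220<d[0][1]<300 and 230<d[0][0]<345]); cv2.imwrite(f'pics/{n}10.png',cv2.resize(s['color'][200:340,200:400,::-1],None,fx=3.5,fy=3.5))"
```

```text
t: 6.6
position: [576.1, 86.7, 36.1]
tcp_rot: [-0.0, 0.552, 0.834, 0.0]
force: [-0.4, 1.0, -0.7]
finger_gap: 0.9
t 6.60 pocket xyz [-76.8   0.4  36.1] F fwd/left/up [ 0.1  1.1 -0.7] M [0.01 0.08 0.03] gap 0.9
side [((array([261., 283.]), 631.5, 109.8, 91.6, 101.8), array([-16.80757756,   0.07305094])), ((array([256., 289.]), 1096.5, -637.7, 1259.6, 2754.0), array([ 119.15566075, -869.69430176]))]
```

View pics/side10.png

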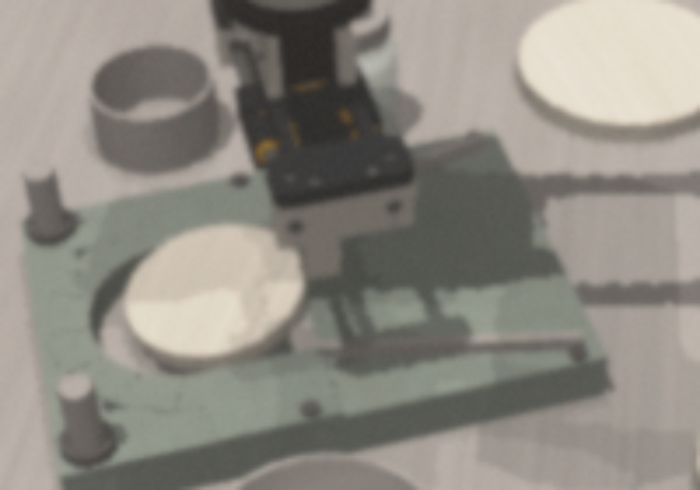

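The disc has tipped nose-down into the pocket. Slow push toward the far wall.

```bash
python3 -m creep '{"grip":[0,0,0,0,0,0,0],"offset":[[0,0.07,0],[0,0.14,0],[0,0.21,0],[0,0.28,0],[0,0.35,0],[0,0.42,0],[0,0.46,0]],"twist":[[0,0,0],[0,0,0],[0,0,0],[0,0,0],[0,0,0],[0,0,0],[0,0,0]]}' && python3 -c "
from h import *
st()"
```

```text
t: 7.23
position: [588.9, 92.0, 36.1]
tcp_rot: [0.0, 0.552, 0.834, 0.0]
force: [-0.5, -0.6, -0.3]
finger_gap: 0.4
t 7.23 pocket xyz [-63.    0.4  36.1] F fwd/left/up [-0.7 -0.3 -0.3] M [ 0.03  0.11 -0.01] gap 0.4
```

```bash
python3 -m creep '{"grip":[0,0,0],"offset":[[0,0.02,0],[0,0.04,0],[0,0.06,0]],"twist":[[0,0,0],[0,0,0],[0,0,0]]}' && python3 -c "
from h import *
st()
for n in ('side',):
    s=cams.snapshot(n); print(n,[(d,pf(d[1:3])) for d in disc(s,40,150) if 220<d[0][1]<310 and 220<d[0][0]<345]); cv2.imwrite(f'pics/{n}11.png',cv2.resize(s['color'][200:340,200:360,::-1],None,fx=4,fy=4))"
```

```text
t: 7.48
position: [590.1, 92.6, 36.1]
tcp_rot: [-0.0, 0.552, 0.834, -0.0]
force: [-0.1, -0.2, -0.5]
finger_gap: 0.4
t 7.48 pocket xyz [-61.6   0.4  36.1] F fwd/left/up [-0.2 -0.2 -0.5] M [0.02 0.05 0.04] gap 0.4
side [((array([253., 285.]), 645.5, 115.2, 91.5, 100.5), array([-1.81056152, -0.42645865])), ((array([281., 305.]), 1025.4, -583.4, 1195.7, 2750.5), array([  74.92446594, -791.92990498]))]
```

View pics/side11.png

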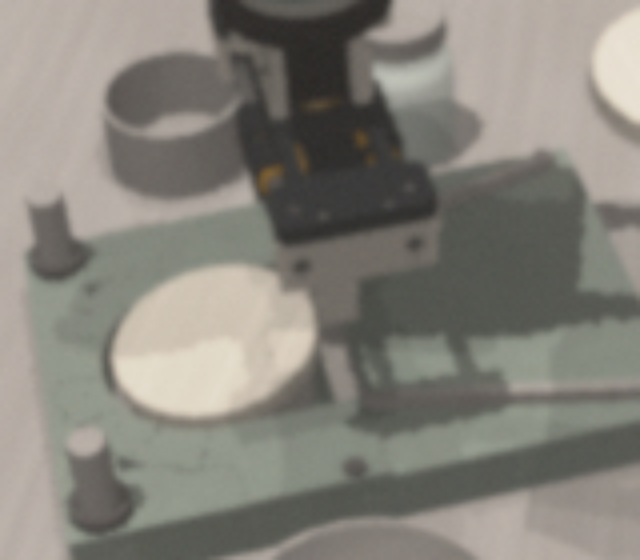

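The disc lies almost fully in the pocket with its rear still raised. Nudging on in sub-millimetre steps.

```bash
python3 -m creep '{"grip":[0,0,0],"offset":[[0,0.02,0],[0,0.04,0],[0,0.05,0]],"twist":[[0,0,0],[0,0,0],[0,0,0]]}' && python3 -c "
from h import *
st()"
python3 -m creep '{"grip":[0,0,0],"offset":[[0,0.02,0],[0,0.03,0],[0,0.03,0]],"twist":[[0,0,0],[0,0,0],[0,0,0]]}' && python3 -c "
from h import *
st()
for n in ('side',):
    s=cams.snapshot(n); print(n,[(d,pf(d[1:3])) for d in disc(s,38,150) if 220<d[0][1]<310 and 220<d[0][0]<345]); cv2.imwrite(f'pics/{n}12.png',cv2.resize(s['color'][200:340,200:360,::-1],None,fx=4,fy=4))"
```

```text
t: 7.78
position: [591.7, 93.2, 36.1]
tcp_rot: [0.0, 0.552, 0.834, 0.0]
force: [0.2, 0.3, 0.2]
finger_gap: 0.6
t 7.78 pocket xyz [-60.    0.4  36.1] F fwd/left/up [0.3 0.1 0.2] M [0.04 0.05 0.03] gap 0.6
t: 8.03
position: [592.5, 93.6, 36.2]
tcp_rot: [0.0, 0.552, 0.834, 0.0]
force: [-0.7, -0.8, 0.4]
finger_gap: 0.7
t 8.03 pocket xyz [-59.1   0.4  36.2] F fwd/left/up [-0.9 -0.5  0.4] M [ 0.01  0.05 -0.01] gap 0.7
side [((array([252., 286.]), 647.3, 116.8, 95.0, 97.3), array([0.47151702, 0.34303309])), ((array([279., 303.]), 1032.0, -607.7, 1235.9, 2759.8), array([  71.50503155, -816.87699837]))]
```

View pics/side12.png

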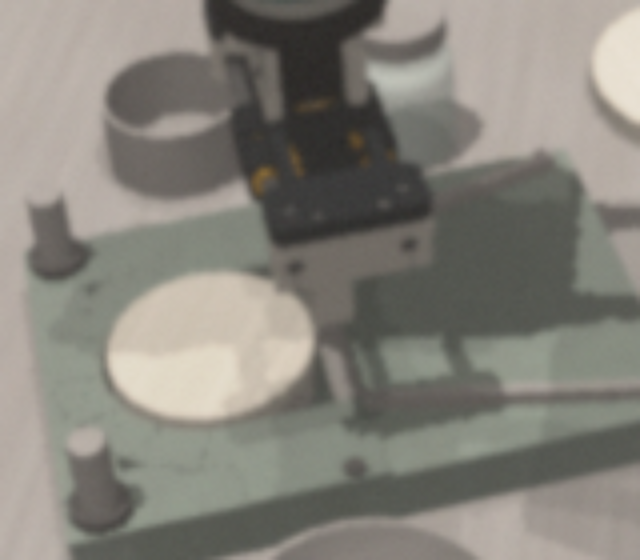

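It looks level now: the ellipse fits as round, so it has dropped in. I'll back off, raise, and check.

```bash
python3 -m creep '{"grip":[0,0,0,0,0,0],"offset":[[0,-0.2,0],[0,-0.3,-0.3],[0,-0.3,-1.2],[0,-1,-1.2],[0,-2,-1.2],[0,-2,-1.2]],"twist":[[0,0,0],[0,0,0],[0,0,0],[0,0,0],[0,0,0],[0,0,0]]}' && python3 -c "
from h import *
st()
for n in ('side',):
    s=cams.snapshot(n); print(n,[(z,d,pf(d[1:3])) for z in (36,37,38) for d in disc(s,z,150) if 220<d[0][1]<310 and 220<d[0][0]<345]); cv2.imwrite(f'pics/{n}13.png',cv2.resize(s['color'][200:340,200:360,::-1],None,fx=4,fy=4))"
```

```text
t: 8.58
position: [531.0, 69.0, 72.6]
tcp_rot: [-0.002, 0.553, 0.833, -0.002]
force: [-0.4, -0.7, 0.1]
finger_gap: 0.6
t 8.58 pocket xyz [-125.3    1.8   72.6] F fwd/left/up [-0.7 -0.5  0.1] M [0.01 0.06 0.02] gap 0.6
side [(36, (array([259., 287.]), 642.7, 115.5, 93.6, 116.3), array([-4.27075577,  0.94373997])), (36, (array([307., 305.]), 1038.1, -526.0, 1024.1, 2703.9), array([ 109.04284436, -744.05521172])), (37, (array([259., 287.]), 642.3, 116.5, 93.5, 116.2), array([-4.24822659,  2.02053727])), (37, (array([307., 305.]), 1037.2, -524.0, 1022.6, 2699.9), array([ 108.99585225, -741.862544  ])), (38, (array([259., 287.]), 642.0, 117.4, 93.4, 116.0), array([-4.17272003,  2.96621098])), (38, (array([307., 305.]), 1036.3, -522.1, 1021.0, 2695.8), array([ 108.90978702, -739.76192676]))]
```

View pics/side13.png

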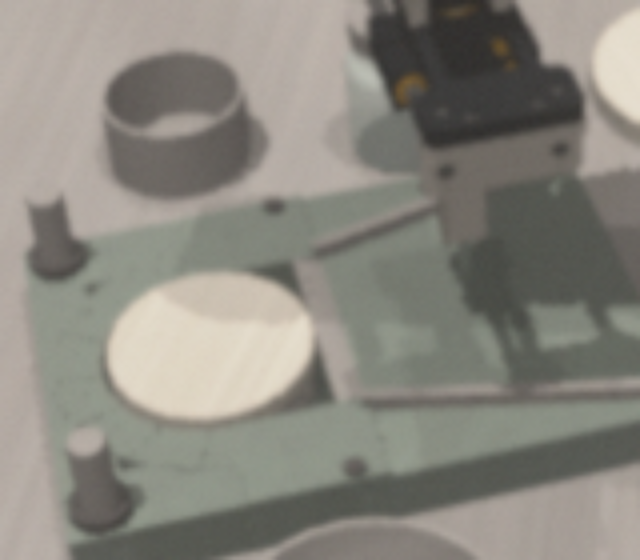

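The disc sits level in the pocket, clear of the lip. Now over its middle for the pressing.

```bash
python3 -m creep '{"grip":[0,0,0,0,0,0,0],"offset":[[0,1,0],[0,2.2,0],[0,3.4,0],[0,4,0],[0,4,0],[0,4,0],[0,4,0]],"twist":[[0,0,0],[0,0,0],[0,0,0],[0,0,0],[0,0,0],[0,0,0],[0,0,0]]}' && python3 -c "
from h import *
st()"
```

```text
t: 9.22
position: [646.6, 116.7, 71.9]
tcp_rot: [-0.001, 0.552, 0.834, -0.001]
force: [0.2, -0.0, 0.4]
finger_gap: 0.5
t 9.22 pocket xyz [-0.2  0.6 71.9] F fwd/left/up [ 0.2 -0.1  0.4] M [0.04 0.06 0.03] gap 0.5
```

```bash
python3 -m creep '{"grip":[0,0,0,0,0],"offset":[[-0.02,0,0.4],[-0.02,0,0.8],[-0.02,0,1.0],[-0.02,0,1.05],[-0.02,0,1.05]],"twist":[[0,0,0],[0,0,0],[0,0,0],[0,0,0],[0,0,0]]}' && python3 -c "
from h import *
st()"
python3 -m creep '{"grip":[0,0,0,0,0],"offset":[[0,0,0.03],[0,0,0.06],[0,0,0.09],[0,0,0.12],[0,0,0.12]],"twist":[[0,0,0],[0,0,0],[0,0,0],[0,0,0],[0,0,0]]}' && python3 -c "
from h import *
st()"
```

```text
t: 9.63
position: [646.7, 116.1, 39.4]
tcp_rot: [-0.001, 0.553, 0.833, -0.001]
force: [-0.6, 0.2, 0.2]
finger_gap: 0.7
t 9.63 pocket xyz [-0.3 -0.1 39.4] F fwd/left/up [-0.4  0.4  0.2] M [ 0.1   0.04 -0.01] gap 0.7
t: 10.05
position: [648.2, 116.4, 37.7]
tcp_rot: [0.0, 0.552, 0.834, 0.0]
force: [0.5, -0.9, 2.2]
finger_gap: 0.5
t 10.05 pocket xyz [ 1.2 -0.4 37.7] F fwd/left/up [ 0.1 -1.   2.2] M [0.06 0.08 0.08] gap 0.5
```

```bash
for i in 1; do python3 -m creep '{"grip":[0,0,0,0],"offset":[[0,0,0.03],[0,0,0.06],[0,0,0.09],[0,0,0.09]],"twist":[[0,0,0],[0,0,0],[0,0,0],[0,0,0]]}' && python3 -c "
from h import *
st()"; done
```

```text
t: 10.38
position: [648.3, 116.4, 35.2]
tcp_rot: [0.0, 0.552, 0.834, 0.0]
force: [-0.4, 0.0, 5.0]
finger_gap: 0.3
t 10.38 pocket xyz [ 1.2 -0.4 35.2] F fwd/left/up [-0.4  0.2  5. ] M [-0.    0.19  0.01] gap 0.3
```

```bash
python3 -m creep '{"grip":[0,0,0],"offset":[[0,0,0.02],[0,0,0.04],[0,0,0.04]],"twist":[[0,0,0],[0,0,0],[0,0,0]]}' && python3 -c "
from h import *
st()"; python3 -m creep '{"grip":[0,0,0],"offset":[[0,0,0.02],[0,0,0.04],[0,0,0.04]],"twist":[[0,0,0],[0,0,0],[0,0,0]]}' && python3 -c "
from h import *
st()"
```

```text
t: 10.63
position: [648.3, 116.4, 34.1]
tcp_rot: [0.0, 0.552, 0.834, 0.0]
force: [-1.0, 0.4, 5.6]
finger_gap: 0.7
t 10.63 pocket xyz [ 1.2 -0.4 34.1] F fwd/left/up [-0.8  0.8  5.6] M [ 0.07  0.22 -0.04] gap 0.7
t: 10.88
position: [648.3, 116.4, 32.9]
tcp_rot: [0.001, 0.552, 0.834, 0.0]
force: [-1.5, 0.4, 5.3]
finger_gap: 0.6
t 10.88 pocket xyz [ 1.3 -0.4 32.9] F fwd/left/up [-1.2  0.9  5.3] M [ 0.01  0.2  -0.03] gap 0.6
```

```bash
python3 -m creep '{"grip":[0,0,0],"offset":[[0,0,0.02],[0,0,0.04],[0,0,0.04]],"twist":[[0,0,0],[0,0,0],[0,0,0]]}' && python3 -c "
from h import *
st()"
```

```text
t: 11.13
position: [648.3, 116.5, 31.8]
tcp_rot: [0.001, 0.552, 0.834, 0.0]
force: [-1.1, 0.1, 5.5]
finger_gap: 0.7
t 11.13 pocket xyz [ 1.3 -0.4 31.8] F fwd/left/up [-1.   0.5  5.5] M [ 0.03  0.2  -0.03] gap 0.7
```

```bash
python3 -m creep '{"grip":[0,0,0],"offset":[[0,0,0.02],[0,0,0.03],[0,0,0.03]],"twist":[[0,0,0],[0,0,0],[0,0,0]]}' && python3 -c "
from h import *
st()"
```

```text
t: 11.38
position: [648.3, 116.4, 30.9]
tcp_rot: [0.001, 0.552, 0.834, 0.0]
force: [-0.3, -0.3, 4.0]
finger_gap: 0.6
t 11.38 pocket xyz [ 1.2 -0.4 30.9] F fwd/left/up [-0.4 -0.1  4. ] M [0.05 0.25 0.05] gap 0.6
```

```bash
python3 -m creep '{"grip":[0,0,0],"offset":[[0,0,0.02],[0,0,0.04],[0,0,0.04]],"twist":[[0,0,0],[0,0,0],[0,0,0]]}' && python3 -c "
from h import *
st()"
```

```text
t: 11.63
position: [648.3, 116.4, 29.7]
tcp_rot: [0.0, 0.552, 0.834, 0.0]
force: [-0.0, -0.1, 5.6]
finger_gap: 0.3
t 11.63 pocket xyz [ 1.2 -0.4 29.7] F fwd/left/up [-0.  -0.   5.6] M [ 0.03  0.22 -0.02] gap 0.3
```

```bash
python3 -m creep '{"grip":[0,0,0],"offset":[[0,0,0.02],[0,0,0.03],[0,0,0.03]],"twist":[[0,0,0],[0,0,0],[0,0,0]]}' && python3 -c "
from h import *
st()"
```

```text
t: 11.88
position: [648.3, 116.4, 28.8]
tcp_rot: [0.001, 0.552, 0.834, 0.0]
force: [-2.2, -0.2, 5.6]
finger_gap: 0.2
t 11.88 pocket xyz [ 1.2 -0.4 28.8] F fwd/left/up [-2.1  0.6  5.6] M [0.01 0.18 0.04] gap 0.2
```

```bash
python3 -m creep '{"grip":[0,0,0],"offset":[[0,0,0.02],[0,0,0.04],[0,0,0.04]],"twist":[[0,0,0],[0,0,0],[0,0,0]]}' && python3 -c "
from h import *
st()"
```

```text
t: 12.13
position: [648.2, 116.4, 27.5]
tcp_rot: [0.0, 0.552, 0.834, 0.0]
force: [-0.3, -0.5, 5.5]
finger_gap: 0.4
t 12.13 pocket xyz [ 1.2 -0.4 27.5] F fwd/left/up [-0.5 -0.4  5.5] M [ 0.03  0.18 -0.  ] gap 0.4
```

```bash
python3 -m creep '{"grip":[0,0,0],"offset":[[0,0,0.02],[0,0,0.03],[0,0,0.03]],"twist":[[0,0,0],[0,0,0],[0,0,0]]}' && python3 -c "
from h import *
st()"
```

```text
t: 12.38
position: [648.3, 116.4, 26.9]
tcp_rot: [0.001, 0.552, 0.834, 0.0]
force: [-0.5, -0.4, 6.6]
finger_gap: 0.6
t 12.38 pocket xyz [ 1.2 -0.4 26.9] F fwd/left/up [-0.6 -0.2  6.6] M [0.08 0.3  0.  ] gap 0.6
```

```bash
python3 -m creep '{"grip":[0,0,0],"offset":[[0,0,0.01],[0,0,0.02],[0,0,0.02]],"twist":[[0,0,0],[0,0,0],[0,0,0]]}' && python3 -c "
from h import *
st()"
```

```text
t: 12.63
position: [648.3, 116.4, 26.8]
tcp_rot: [0.001, 0.552, 0.834, 0.0]
force: [-2.2, 0.4, 9.1]
finger_gap: 0.2
t 12.63 pocket xyz [ 1.2 -0.4 26.8] F fwd/left/up [-1.8  1.2  9.1] M [ 0.02  0.43 -0.02] gap 0.2
```

```bash
python3 -m creep '{"grip":[0,0,0],"offset":[[0,0,0.01],[0,0,0.02],[0,0,0.02]],"twist":[[0,0,0],[0,0,0],[0,0,0]]}' && python3 -c "
from h import *
st()"
```

```text
t: 12.88
position: [648.3, 116.4, 26.8]
tcp_rot: [0.001, 0.552, 0.834, 0.001]
force: [-2.1, -1.1, 11.8]
finger_gap: 0.8
t 12.88 pocket xyz [ 1.2 -0.4 26.8] F fwd/left/up [-2.4 -0.2 11.8] M [-0.03  0.65  0.02] gap 0.8
```

It has bottomed: z is fixed at 26.8 and force rises about 4.5 N per mm commanded. Raising to about 20 N and checking before the hold.

```bash
python3 -m creep '{"grip":[0,0,0],"offset":[[0,0,0.02],[0,0,0.04],[0,0,0.06]],"twist":[[0,0,0],[0,0,0],[0,0,0]]}' && python3 -c "
from h import *
st()"
```

```text
t: 13.13
position: [648.4, 116.5, 26.7]
tcp_rot: [0.001, 0.552, 0.834, 0.001]
force: [-5.8, -0.2, 23.6]
finger_gap: 0.4
t 13.13 pocket xyz [ 1.3 -0.4 26.7] F fwd/left/up [-5.4  2.1 23.6] M [-0.05  1.26 -0.03] gap 0.4
```

```bash
python3 -m creep '{"grip":[0,0],"offset":[[0,0,-0.02],[0,0,-0.02]],"twist":[[0,0,0],[0,0,0]]}' && python3 -c "
from h import *
st()"
```

```text
t: 13.3
position: [648.3, 116.4, 26.7]
tcp_rot: [0.001, 0.552, 0.834, 0.001]
force: [-4.0, 0.3, 16.3]
finger_gap: 0.5
t 13.30 pocket xyz [ 1.3 -0.4 26.7] F fwd/left/up [-3.6  1.8 16.3] M [-0.08  0.9   0.  ] gap 0.5
```

```bash
python3 -m creep '{"grip":[0,0,0],"offset":[[0,0,0.01],[0,0,0.01],[0,0,0.01]],"twist":[[0,0,0],[0,0,0],[0,0,0]]}' && python3 -c "
from h import *
st()"
```

```text
t: 13.55
position: [648.3, 116.4, 26.7]
tcp_rot: [0.001, 0.552, 0.834, 0.001]
force: [-6.0, 0.5, 18.3]
finger_gap: 0.7
t 13.55 pocket xyz [ 1.3 -0.4 26.7] F fwd/left/up [-5.4  2.8 18.3] M [-0.01  1.03 -0.04] gap 0.7
```

```bash
python3 -m creep '{"grip":[0,0,0,0,0,0],"offset":[[0,0,0.01],[0,0,0.01],[0,0,0.01],[0,0,0.01],[0,0,0.01],[0,0,0.01]],"twist":[[0,0,0],[0,0,0],[0,0,0],[0,0,0],[0,0,0],[0,0,0]]}' && python3 -c "
from h import *
st()"; python3 -m creep '{"grip":[0,0,0,0,0,0,0,0],"offset":[[0,0,0],[0,0,0],[0,0,0],[0,0,0],[0,0,0],[0,0,0],[0,0,0],[0,0,0]],"twist":[[0,0,0],[0,0,0],[0,0,0],[0,0,0],[0,0,0],[0,0,0],[0,0,0],[0,0,0]]}' && python3 -c "
from h import *
st()"
```

```text
t: 14.05
position: [648.4, 116.5, 26.7]
tcp_rot: [0.001, 0.552, 0.834, 0.001]
force: [-5.6, -0.1, 19.3]
finger_gap: 0.4
t 14.05 pocket xyz [ 1.3 -0.4 26.7] F fwd/left/up [-5.2  2.1 19.3] M [-0.08  1.08  0.05] gap 0.4
t: 14.72
position: [648.3, 116.5, 26.7]
tcp_rot: [0.001, 0.552, 0.834, 0.001]
force: [-5.6, -1.1, 19.9]
finger_gap: 0.4
t 14.72 pocket xyz [ 1.3 -0.4 26.7] F fwd/left/up [-5.5  1.2 19.9] M [-0.12  1.09  0.  ] gap 0.4
```

About 1.4 s steady at 18–20 N. Now straight up and back out of view, then check.

```bash
python3 -m creep '{"grip":[0,0,0,0,0,0,0,0,0,0],"offset":[[0,0,-0.1],[0,0,-0.2],[0,0,-0.6],[0,0,-1.5],[0,0,-2.7],[0,0,-3.9],[0,-1,-4.5],[0,-2.2,-4.5],[0,-3.4,-4.5],[0,-4.6,-4.5]],"twist":[[0,0,0],[0,0,0],[0,0,0],[0,0,0],[0,0,0],[0,0,0],[0,0,0],[0,0,0],[0,0,0],[0,0,0]]}' && python3 -c "
from h import *
st()
for n in ('side','top'):
    s=cams.snapshot(n); print(n,[(d,pf(d[1:3])) for d in disc(s,26.7,150) if 150<d[0][1]<310 and 220<d[0][0]<345]); cv2.imwrite(f'pics/{n}14.png',s['color'][...,::-1] if n=='top' else cv2.resize(s['color'][200:400,180:380,::-1],None,fx=3,fy=3))"
```

```text
t: 15.55
position: [519.7, 62.2, 158.2]
tcp_rot: [0.0, 0.552, 0.834, 0.0]
force: [-1.2, 0.0, -0.2]
finger_gap: 0.2
t 15.55 pocket xyz [-138.4   -0.   158.2] F fwd/left/up [-1.1  0.5 -0.2] M [ 0.07 -0.   -0.04] gap 0.2
side [((array([253., 290.]), 646.4, 116.1, 93.8, 98.0), array([-0.63044914,  0.05033771])), ((array([289., 280.]), 1011.2, -498.6, 990.2, 2690.4), array([  94.98729672, -708.32271138]))]
top []
```

View pics/side14.png

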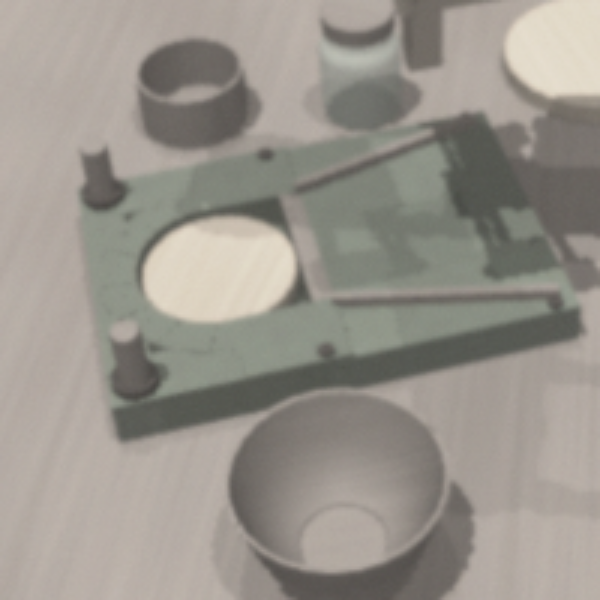

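View pics/top14.png

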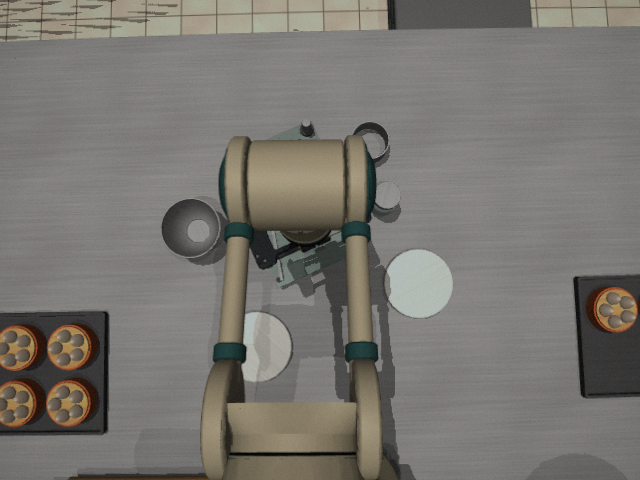

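The disc is level and recessed in the pocket, at side px (253,290). The bowl, ring and jar are where they were. I'll let the arm settle, then hand in.

```bash
python3 -m creep '{"grip":[0,0,0],"offset":[[0,0,0],[0,0,0],[0,0,0]],"twist":[[0,0,0],[0,0,0],[0,0,0]]}' && python3 -c "
from plant import order
print(order.job_done())"
```

```text
t: 15.9
position: [522.5, 62.9, 157.9]
tcp_rot: [0.001, 0.552, 0.834, 0.001]
force: [0.4, 0.4, 0.6]
finger_gap: 0.2
the job is handed in; nothing more can be done
None
```

The disc is seated in the die pocket on its stop, and the job was handed in at about 16 s of the 56 s allowed.

- **Slide:** I pushed the smallest disc up the chute with the shut fingers, never lifting it. Push forces read about 1–2 N. It went over the lip and dropped level into the pocket.
- **Press:** I pressed it in the middle until it bottomed, with the fingertip stopped at z ≈ 26.7 mm. That puts the disc's top about 6.3 mm below the lip, within the stop's stated range.
- **Bedding:** I held it for about 1.4 s at 18–20 N. Just before the hold, a 23.6 N reading overshot and I eased it to 16.3 N. That was the highest force I read, but I only read force at the end of each move.

**Last checks:** The side view shows the disc level, recessed and centred within about 1 mm. The bowl, cake ring and jar look unmoved. In the last top view the arm hid the disc, so only the side view confirms its final position.

**Readings that differed from expectation:**
- The pad sank at about 5.5 N on the wrist rather than the stated 8 N. The disc's own weight probably accounts for part of that.
- A sideways force of about 5 N built up at the fingertip during the hold, but the disc did not visibly shift.

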